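# Refit the bezel and the knob of the lathe's speed control and hold it pressed in

### The job

Lay the loose metal bezel ring into the round recess in the top of the control box, narrow spigot down and wide flange up, until it lies flat and fully home, and let go of it. Then take the round black knob, turn it so that the flat in its bore matches the flat on the spindle, push it fully onto the spindle, and keep pressing so that the sprung spindle is held pushed right in: finish like that, while the robot is still pressing the knob and holding the spindle in. Leave the cup, the tin and the offcut where they are.

Things in the scene. Friction and masses are not known exactly. Their poses are not given: they have to be found in the camera images.
- control_box: grey metal box fixed on the bench, 150 mm (its x) by 130 mm (its y), 50 mm high; a black cable gland stub sticks out 22 mm from its +x side. Origin: centre of its underside, on the bench top. The recess and the spindle are at the centre of its flat top.
- recess (a point): centre of the round recess in the box's top, at the level of the top face (50 mm over the bench). Recess: diameter 50 mm, 6 mm deep; in its middle stands the spindle. z up. The seated bezel rests with its flange on the top face, its spigot 5 mm down in the recess.
- spindle_tip (a point): tip of the upright steel D-shaft in the middle of the recess; x points level, straight out of the flat of the D; z up. Shaft: diameter 18, flat 4.5 from the axis, 19 long, last 3 tapered in by 2 (mm). Under it a round shoulder, diameter 22, 4 thick. Spindle out: the shoulder's top is 20 and the tip 39 mm above the box's top. Stiff to turn (0.12 N m).
- spindle (a joint): push-in travel of the spindle against its spring, m: 0 fully out, 0.006 fully in; takes about 4 N to start and 10 N to hold fully in; springs back when released.
- dial (a joint): turning angle of the spindle about the vertical in the box, rad; 0: flat toward the box's -x (the robot's side); grows counter-clockwise seen from above.
- bezel_mid (a point): centre, half-way up (7.5 mm above the underside), of the loose aluminium bezel ring (about 80 g), 15 mm high: spigot of diameter 46, 5 high, below; flange of diameter 54, 10 high, above; through hole of diameter 30. It lies on the bench flange up; z up. Seated, this point is 2.5 mm above the box's top. Grip the flange across its outside.
- knob_mid (a point): centre, half-way up, of the loose round black knob (60 g), diameter 38, 36 high, standing bore down. A metal pointer bar on its top, 17x5, 2 proud, runs from centre to rim: x points along it, and the bore's flat is on that side; z up. Bore: diameter 21, flat 6 from the axis, 20 deep. Fully on, it rests on the shoulder, this point 1 mm below the spindle's tip. It needs at most 1.5 rad of turning.
- cup_mid (a point): bystander: turned wooden cup, diameter 66 mm, 55 mm high, behind the box; point half-way up
- tin_mid (a point): bystander: metal wax tin, diameter 66 mm, 28 mm high; point half-way up
- offcut_mid (a point): bystander: pale wooden offcut, 42 x 58 x 26 mm; point half-way up
- desk_lamp: black work lamp, part of the room and always in the same place: keep the arm clear of it. Its round shade hangs over the bench at x 0.55 to 0.72, y -0.36 to -0.16, z 0.47 to 0.63 m; its foot stands at x 0.75, y 0.22, and its lower arm leans away from the robot.
Mind the look-alikes: they are no part of the job. Leave any orange or yellow look-alike of the part that bears knob_mid alone. What is shaped like the part that bears bezel_mid but orange is not meant.

How it is judged:
By the outcome, as a careful person would: the job done as asked, in the order asked, and still so for the second after the job is handed in, while the arm keeps its last pose, push and grip.
It also fails if it takes over 58 s, if anything falls off the work surface, if the arm or the gripper's body presses on something with over 40 N, if the wrist force passes 120 N, or if a joint passes its speed limit or range.

### The arm

A 7-joint arm with a two-finger parallel gripper is mounted at the origin on a cart in front of the work surface, level with it; the furniture and walls round the work are solid. World frame = base frame: x ahead of the robot, y to its left, z up, the work surface at z = 0. Lengths are in m, angles in degrees, forces in N, time in s.
With the tool pointing down it reaches from about 0.425 to 0.95 m from the base axis. Payload 4.7 kg.
Tool frame: the origin (TCP) lies on the centre line of the jaws, within the pads' length; the fingertips stand 25 mm ahead of it and the grasp point (between the pads) lies 6 mm ahead of it (bot.nose_length is the distance from the TCP to the fingertips, in m); z points along the fingers, y is the direction in which the jaws open and shut (so a half turn about z gives the same grasp; the last joint's range is limited). The gripper opens to 85 mm and grips with 20 to 120 N. Pads are 22 mm wide; open, the fingers measure 114 mm over their backs; the gripper's body (76 mm by 85 mm) begins 54 mm behind the grasp point. The pads swing forward as they close: fully open they stand 13 mm farther back than shut.
Start: joints at [61.427, 26.849, -2.785, 87.806, 1.381, 65.374, -4.715], TCP at [0.306, -0.602, 0.256] pointing down, gripper open.
Joint ranges: [-148.3, 148.3], [-19.14, 114.17], [-79.39, 73.82], [5.75, 140.21], [-59.74, 239.74], [12.07, 113.84], [-152.46, 152.46]. Speed limits (degrees/s): [147.25, 147.25, 180, 180, 180, 180, 180].

### API

Orientations are given as [roll, pitch, yaw] about the fixed x, y, z axes, in that order (R = Rz(yaw) Ry(pitch) Rx(roll)).
In Python, from cell import telemetry, vision, bot gives the robot as it stands. The module is installed in compiled form; this text tells all that it offers.
- The arm moves only by the tool apply_moves, never from a script. Its argument "series" is a list of rows, each an object with "travel": the shift along the tool's x, y, z in mm, a list of three; "turn": the turn, a rotation vector about the tool's x, y, z in degrees, a list of three. In form: [{"travel": [dx, dy, dz], "turn": [wx, wy, wz]}, ...]. A call has 1 to 12 rows; each row is the pose to reach, as a shift and turn from the pose commanded when the call began, along the tool's axes at that moment; what a row does not reach only later rows make up. A row lasts 1/10 s, in which the tool goes at most 50 mm and 8.59 degrees, less where a joint would pass 70% of its speed; a pose out of reach is approached as far as the arm can. A call with a gripper value outside its range is refused whole. "gripper" is the closure, from -1 (fully open) to 1 (shut), set as the call begins (left out, the last holds). The fingers move at their own pace and stop on an object; "grip_force" is the grip in N (left out, the last holds). Time passes only in rows, so rows that repeat a pose let the fingers close. It gives the time, the measured TCP pose, the force and the opening at its end, in the units of the state.
- telemetry.observe(): the state, without advancing time (a new reading comes with each control period).
- vision.read_camera(name): name is "scene" or "top" or "wrist"; returns the picture (384x512x3 uint8, red, green, blue); there is no depth.
- vision.camera_model(name): a dict with "fx", "fy", "cx", "cy" (pixels), "T" (4x4, takes a point from camera to world coordinates). Camera axes: x right, y down, z forward; pixel columns grow to the right and rows downward; lengths in m; the calibration is good to about 2 mm. A picture is of the moment at which its call begins: read the wrist's pose just before it. camera_model takes no time and is no camera call; for the wrist camera it gives the pose at the moment of the call.
- bot.hand_in(): hands the job in, once; it reports no verdict.
The state is a dict: "clock": time; "q": joint angles; "joint_velocities": joint speeds; "effort": joint torques, N m; "ee_pos": TCP position; "orientation": TCP orientation; "ft_force": force on the tool from outside, world axes, zero at the start; "ft_torque": the same for the moment, N m; "gripper_width": finger opening in m.
Only numpy, scipy, OpenCV 4.12 (cv2) and the standard library are available. Lean on these libraries where they do the work, as an engineer would, in place of code of your own. Each camera call takes 0.05 s, during which the arm holds its last target.

## Working session

There is one attempt and no reset: what is moved stays moved. The work goes in short steps, Python scripts to look and compute and a tool call to move; the robot and the scene stay as the last step left them, time stands still between calls to the robot, and variables do not carry over. Pictures are saved under pics/ and viewed, and the job is handed in when it is done.

Besides the shell and the picture viewer there is one more tool, called after "Request:" by a JSON object that holds its "method" and its "body". apply_moves: Moves the arm, as the interface text tells. Its arguments: {"type":"object","properties":{"series":{"type":"array","items":{"type":"object","properties":{"travel":{"type":"array","items":{"type":"number"}},"turn":{"type":"array","items":{"type":"number"}}}}},"gripper":{"type":"number"},"grip_force":{"type":"number"}},"required":["series"]}

```bash
mkdir -p pics; cat > h.py <<'E'
import numpy as np,cv2
from cell import telemetry,vision,bot
from scipy.spatial.transform import Rotation as R
def pix2plane(m,u,v,z):
    T=np.array(m["T"]);d=T[:3,:3]@np.array([(u-m["cx"])/m["fx"],(v-m["cy"])/m["fy"],1.0]);o=T[:3,3]
    return o+d*(z-o[2])/d[2]
def proj(m,p):
    T=np.linalg.inv(np.array(m["T"]));c=T[:3,:3]@np.array(p)+T[:3,3]
    return np.array([m["fx"]*c[0]/c[2]+m["cx"],m["fy"]*c[1]/c[2]+m["cy"]])
def grab(name,fn):
    m=vision.camera_model(name);im=vision.read_camera(name);cv2.imwrite("pics/"+fn+".png",np.ascontiguousarray(im[:,:,::-1]));np.save("pics/"+fn+".npy",im)
    np.save("pics/"+fn+"_m.npy",m,allow_pickle=True)
    return im,m
def load(fn): return np.load("pics/"+fn+".npy"),np.load("pics/"+fn+"_m.npy",allow_pickle=True).item()
E
python3 - <<'E'
from h import *
for n in ["scene","top","wrist"]:
    im,m=grab(n,n+"0"); print(n,m["fx"],m["cx"],m["cy"],np.round(m["T"],3).tolist())
s=telemetry.observe();print(s)
E
```

```text
scene 477.5956028371108 258.42133733979426 186.64393177373321 [[0.741, -0.577, 0.343, 0.232], [-0.671, -0.645, 0.365, -0.318], [0.011, -0.501, -0.866, 1.068], [0.0, 0.0, 0.0, 1.0]]
top 375.30614022172097 252.95467020141297 192.94266467052987 [[0.028, -0.997, 0.07, 0.544], [-1.0, -0.028, 0.009, 0.092], [-0.007, -0.07, -0.997, 1.061], [0.0, 0.0, 0.0, 1.0]]
wrist 326.1193819990132 255.10884051478322 195.18143857861293 [[0.452, -0.861, -0.234, 0.365], [-0.892, -0.437, -0.116, -0.573], [-0.003, 0.261, -0.965, 0.373], [0.0, 0.0, 0.0, 1.0]]
{'clock': 0.15, 'q': array([61.42538934, 26.88683262, -2.78610232, 87.85638877,  1.38191335,
       65.37465518, -4.71650458]), 'joint_velocities': array([ 0.01280781, -0.20461556,  0.05478041, -0.24767872,  0.03930507,
       -0.05652661,  0.01254912]), 'effort': array([ 3.74957781e-04, -5.10766590e+01, -4.63713182e-02, -2.37979156e+01,
        1.07921919e-02,  5.41420828e-03, -2.78494190e-05]), 'ee_pos': array([ 0.30544281, -0.60149726,  0.25551282]), 'orientation': array([-1.79915759e+02,  2.73480008e-03,  2.69211986e+01]), 'ft_force': array([-0.13598263,  0.18401986, -0.5440461 ]), 'ft_torque': array([-0.0097597 ,  0.01690622, -0.00073783]), 'gripper_width': 0.08534115107670638}
```

```bash
python3 -c "
import cv2
for n in ['scene0','top0']:
    i=cv2.imread('pics/'+n+'.png');cv2.imwrite('pics/'+n+'b.png',cv2.resize(i,(800,600),interpolation=cv2.INTER_CUBIC))"
```

```text
(no output)
```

View pics/scene0b.png

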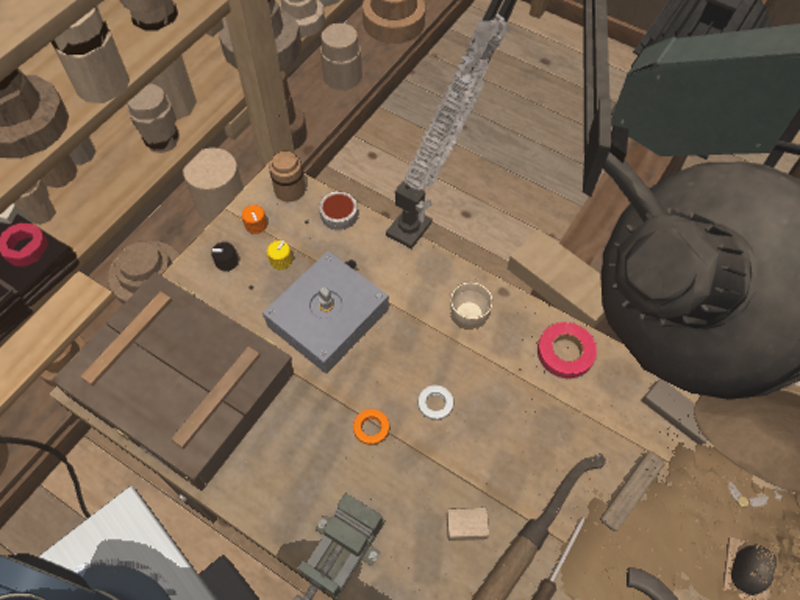

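View pics/top0b.png

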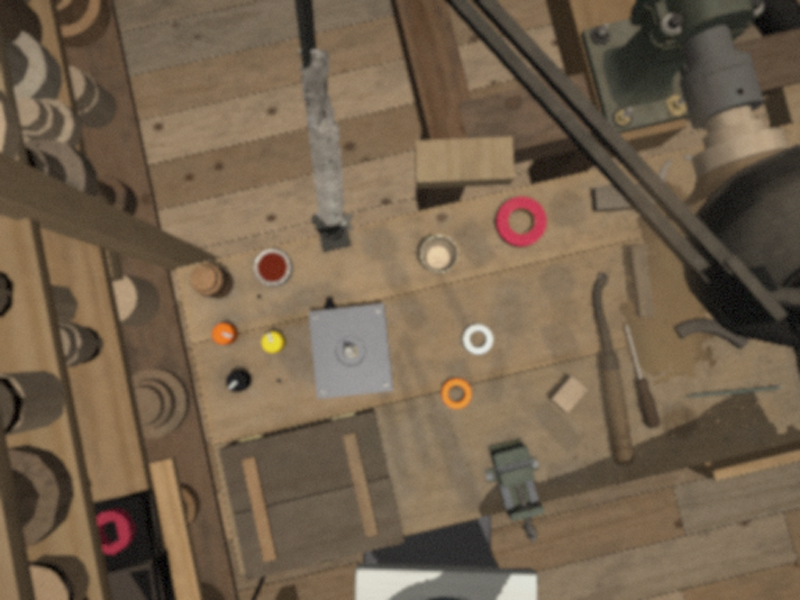

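The scene view (800x600 scale) shows the box at (327,310), a pale metal ring at (435,402), an orange ring at (371,427), a black knob at (223,256), and orange and yellow knobs at (254,218) and (279,255). The pale ring and the black knob fit the descriptions. I'll measure both and check them in enlarged crops.

```bash
python3 - <<'E'
from h import *
def cent(mask,near,r):
    n,l,st,c=cv2.connectedComponentsWithStats(mask.astype(np.uint8))
    b=[(st[i][4],c[i]) for i in range(1,n) if np.hypot(*(c[i]-near))<r]
    return max(b,key=lambda t:t[0]) if b else None
S=0.64
for n,ring,kn,box in [("scene0",(435,402),(223,256),(327,310)),("top0",(478,339),(238,379),(350,350))]:
    im,m=load(n); f=im.astype(int); mx=f.max(2);mn=f.min(2)
    a=cent((mn>150)&(mx-mn<45),np.array(ring)*S,12); k=cent(mx<60,np.array(kn)*S,14)
    print(n,a,k)
    if a: print(" ring",pix2plane(m,*a[1],0.0125).round(4))
    if k: print(" knob",pix2plane(m,*k[1],0.025).round(4))
    bx=cent((abs(f[:,:,0]-f[:,:,1])<15)&(f[:,:,2]-f[:,:,0]>5)&(mx>70)&(mx<190),np.array(box)*S,25)
    print(bx)
    if bx: print(" box",pix2plane(m,*bx[1],0.05).round(4))
    cr=[cv2.resize(im[int(p[1]*S)-25:int(p[1]*S)+25,int(p[0]*S)-25:int(p[0]*S)+25],(260,260),interpolation=cv2.INTER_CUBIC) for p in (ring,kn,box)]
    cv2.imwrite(f"pics/crop_{n}.png",np.hstack(cr)[:,:,::-1])
E
python3 -c "
import cv2,numpy as np
cv2.imwrite('pics/crops.png',np.vstack([cv2.imread('pics/crop_scene0.png'),cv2.imread('pics/crop_top0.png')]))"
```

```text
scene0 (np.int32(255), array([278.35294118, 256.83921569])) (np.int32(203), array([144.00492611, 164.33497537]))
 ring [ 0.5571 -0.0453  0.0125]
 knob [0.4696 0.3689 0.025 ]
None
top0 (np.int32(215), array([305.73023256, 216.82790698])) (np.int32(125), array([153.36, 242.  ]))
 ring [ 0.5557 -0.0478  0.0125]
 knob [0.4748 0.3705 0.025 ]
None
```

View pics/crops.png

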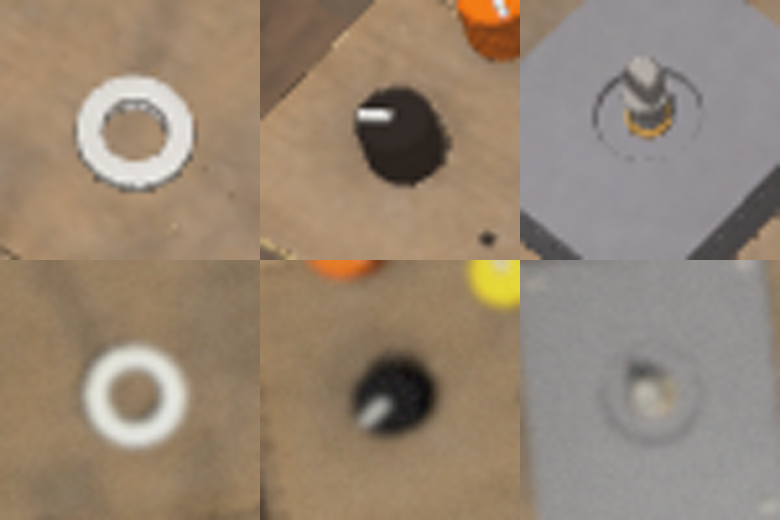

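Both targets are confirmed: the crops show the white metal ring and the black knob with its pointer bar. Next I'll work out the approach over the ring.

```bash
cat >> h.py <<'E'
def rel(pos,rpy,st=None):
    s=st or telemetry.observe(); R0=R.from_euler('xyz',s["orientation"],degrees=True); R1=R.from_euler('xyz',rpy,degrees=True)
    t=R0.inv().apply(np.array(pos)-s["ee_pos"])*1000; w=(R0.inv()*R1).as_rotvec(degrees=True)
    print("->",np.round(pos,4),"travel",t.round(1),"turn",w.round(2))
E
python3 - <<'E'
from h import *
im,m=load("top0");print("box",pix2plane(m,224.8,225,.05))
im,m=load("scene0");print("box",pix2plane(m,320*.64,303*.64,.05))
print(bot.nose_length)
rel([.40,-.25,.25],[180,0,60]); rel([.55,-.05,.22],[180,0,85])
T=np.array(load("wrist0")[1]["T"]);s=telemetry.observe()
R0=R.from_euler('xyz',s["orientation"],degrees=True);print(R0.inv().apply(T[:3,3]-s["ee_pos"]),R0.inv().apply(T[:3,2]))
E
```

```text
box [0.52725676 0.17382076 0.05      ]
box [0.52427767 0.18365445 0.05      ]
0.025
-> [ 0.4  -0.25  0.25] travel [ 243.5 -270.6    5.9] turn [-8.000e-02 -2.000e-02 -3.308e+01]
-> [ 0.55 -0.05  0.22] travel [ 467.8 -381.    36.1] turn [-8.000e-02 -4.000e-02 -5.808e+01]
[ 0.06552945  0.00160139 -0.11754565] [-0.26112273 -0.00128504  0.96530476]
```

Request:
{"method": "apply_moves", "body": {"series": [{"travel": [30,-34,0],"turn": [0,0,-4]},{"travel": [60,-68,0],"turn": [0,0,-8]},{"travel": [90,-101,0],"turn": [0,0,-12]},{"travel": [120,-135,5],"turn": [0,0,-16]},{"travel": [150,-168,5],"turn": [0,0,-20]},{"travel": [180,-202,5],"turn": [0,0,-25]},{"travel": [212,-236,5],"turn": [0,0,-29]},{"travel": [243,-270,5],"turn": [0,0,-33]},{"travel": [280,-290,10],"turn": [0,0,-38]},{"travel": [320,-312,15],"turn": [0,0,-43]},{"travel": [360,-330,20],"turn": [0,0,-48]},{"travel": [400,-350,25],"turn": [0,0,-53]}], "gripper": -1}}

```text
clock: 1.35
ee_pos: [0.5045, -0.1075, 0.2312]
orientation: [180.0, 0.0, 80.1]
ft_force: [0.4, -0.6, -0.3]
gripper_width: 0.0853
```

Request:
{"method": "apply_moves", "body": {"series": [{"travel": [0,0,0],"turn": [0,0,0]}]}}

```text
clock: 1.45
ee_pos: [0.5064, -0.1022, 0.231]
orientation: [179.9, -0.2, 80.6]
ft_force: [-1.4, 1.0, -0.0]
gripper_width: 0.0854
```

```bash
python3 - <<'E'
from h import *
s=telemetry.observe();print(s["clock"],s["ee_pos"],s["orientation"],s["q"].round(1));im,m=grab("wrist","w1")
rel([.556,-.047,.17],[180,0,85],s)
E
```

```text
1.45 [ 0.50644062 -0.10218639  0.2310319 ] [179.94659099  -0.24186719  80.56687717] [ 29.8  15.8 -27.4 109.7   8.3  56.5 -10.8]
-> [ 0.556 -0.047  0.17 ] travel [62.3 39.8 61.3] turn [ 0.06 -0.24 -4.43]
```

View pics/w1.png

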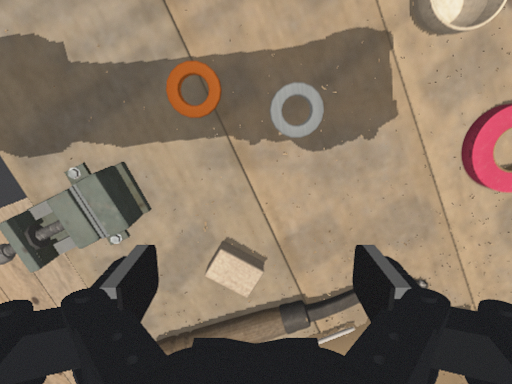

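The wrist view shows the pale ring at (297,109), the orange one at (193,89), the offcut at (235,267) and clear space for the fingers. I'll move down over the ring and measure it.

Request:
{"method": "apply_moves", "body": {"series": [{"travel": [20,13,20],"turn": [0,0,-2]},{"travel": [42,26,45],"turn": [0,0,-4]},{"travel": [62,40,70],"turn": [0,0,-4]},{"travel": [62,40,85],"turn": [0,0,-4]},{"travel": [62,40,85],"turn": [0,0,-4]},{"travel": [62,40,85],"turn": [0,0,-4]}]}}

```text
clock: 2.1
ee_pos: [0.5534, -0.0565, 0.1464]
orientation: [-180.0, 0.1, 83.8]
ft_force: [0.3, -0.9, 0.7]
gripper_width: 0.0851
```

```bash
cat >> h.py <<'E'
def edges(mask,near,r,hole=False):
    cs,h=cv2.findContours(mask.astype(np.uint8),cv2.RETR_CCOMP,cv2.CHAIN_APPROX_NONE)
    o=[]
    for i,c in enumerate(cs):
        if len(c)<30: continue
        (x,y),(a,b),t=cv2.fitEllipse(c)
        if np.hypot(x-near[0],y-near[1])<r: o.append((cv2.contourArea(c),h[0][i][3]>=0,(x,y),(a,b),c))
    return sorted(o,key=lambda t:-t[0])
def circ3(m,c,z):
    P=np.array([pix2plane(m,u,v,z)[:2] for u,v in c.reshape(-1,2)])
    A=np.c_[2*P,np.ones(len(P))];s=np.linalg.lstsq(A,(P**2).sum(1),rcond=None)[0]
    return s[:2],np.sqrt(s[2]+s[0]**2+s[1]**2)
E
python3 - <<'E'
from h import *
s=telemetry.observe();print(s["clock"],s["ee_pos"],s["orientation"]);im,m=grab("wrist","w2")
print(proj(m,[.556,-.047,.015]))
f=im.astype(int);mask=(f.min(2)>120)&(f.max(2)-f.min(2)<25)
for e in edges(mask,proj(m,[.556,-.047,.015]),40)[:3]:
    print(e[:4],circ3(m,e[4],.015))
E
```

```text
2.1 [ 0.55339412 -0.05648586  0.14642438] [-1.79957459e+02  7.07051266e-02  8.37741252e+01]
[256.67650107 179.51452187]
(3404.0, np.False_, (259.5774230957031, 177.9495391845703), (65.19607543945312, 66.51583862304688)) (array([ 0.5583063, -0.0466955]), np.float64(0.025970282128832033))
(1184.0, np.True_, (259.322998046875, 178.05349731445312), (38.3776969909668, 39.35238265991211)) (array([ 0.5581506 , -0.04630488]), np.float64(0.015316670392091015))
```

View pics/w2.png

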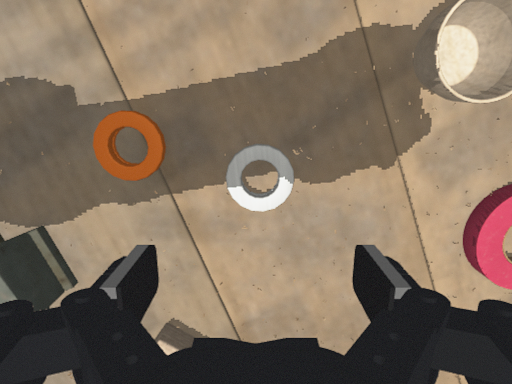

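Request:
{"method": "apply_moves", "body": {"series": [{"travel": [0,0,0],"turn": [0,0,0]},{"travel": [0,0,0],"turn": [0,0,0]}]}}

```text
clock: 2.35
ee_pos: [0.5543, -0.0555, 0.1474]
orientation: [179.9, 0.0, 83.8]
ft_force: [-0.2, -1.0, -0.0]
gripper_width: 0.0855
```

```bash
python3 - <<'E'
from h import *
s=telemetry.observe();print(s["clock"],s["ee_pos"],s["orientation"],np.abs(s["joint_velocities"]).max())
rel([.5575,-.0465,.030],[180,0,84],s)
E
```

```text
2.35 [ 0.55433603 -0.05548034  0.14743845] [1.79886155e+02 3.40312823e-02 8.38448639e+01] 0.35380197247955225
-> [ 0.5575 -0.0465  0.03  ] travel [  9.3   1.9 117.4] turn [ 0.11  0.03 -0.16]
```

Request:
{"method": "apply_moves", "body": {"series": [{"travel": [4,1,30],"turn": [0,0,0]},{"travel": [9,2,60],"turn": [0,0,0]},{"travel": [9,2,85],"turn": [0,0,0]},{"travel": [9,2,100],"turn": [0,0,0]},{"travel": [9,2,110],"turn": [0,0,0]},{"travel": [9,2,117],"turn": [0,0,0]},{"travel": [9,2,117],"turn": [0,0,0]},{"travel": [9,2,117],"turn": [0,0,0]}]}}

```text
clock: 3.15
ee_pos: [0.5577, -0.046, 0.0301]
orientation: [179.9, -0.0, 83.9]
ft_force: [0.0, 0.8, 0.3]
gripper_width: 0.0855
```

```bash
python3 - <<'E'
from h import *
for i in range(1):
    s=telemetry.observe();print(s["clock"],s["ee_pos"],s["orientation"])
im,m=grab("wrist","w3")
E
```

```text
3.15 [ 0.55766614 -0.04597935  0.03006323] [ 1.79911490e+02 -6.14493341e-04  8.39094856e+01]
```

View pics/w3.png

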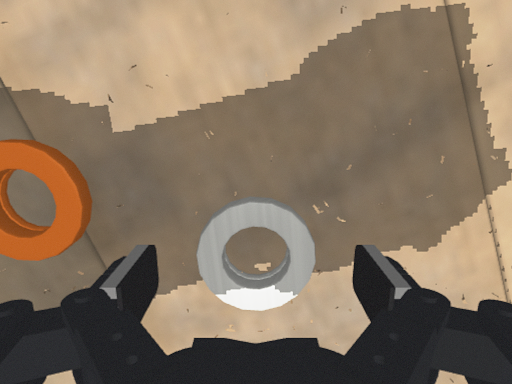

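```bash
python3 - <<'E'
from h import *
im,m=load("w3");print(proj(m,[.5577,-.046,.015]),pix2plane(m,256,254,.015))
E
```

```text
[254.22363242 257.24696924] [ 0.55865193 -0.04452251  0.015     ]
```

Request:
{"method": "apply_moves", "body": {"series": [{"travel": [0,0,0],"turn": [0,0,0]},{"travel": [0,0,0],"turn": [0,0,0]},{"travel": [0,0,0],"turn": [0,0,0]},{"travel": [0,0,0],"turn": [0,0,0]},{"travel": [0,0,0],"turn": [0,0,0]},{"travel": [0,0,0],"turn": [0,0,0]},{"travel": [0,0,0],"turn": [0,0,0]},{"travel": [0,0,0],"turn": [0,0,0]}], "gripper": 1, "grip_force": 40}}

```text
clock: 4.0
ee_pos: [0.5575, -0.046, 0.0305]
orientation: [179.9, 0.0, 83.9]
ft_force: [-2.3, 0.4, 6.3]
gripper_width: 0.0518
```

```bash
python3 - <<'E'
from h import *
s=telemetry.observe();print(s["clock"],s["ee_pos"],s["gripper_width"])
im,m=grab("wrist","w4")
E
```

```text
4.0 [ 0.55745895 -0.04599792  0.03049403] 0.051763517865472355
```

View pics/w4.png

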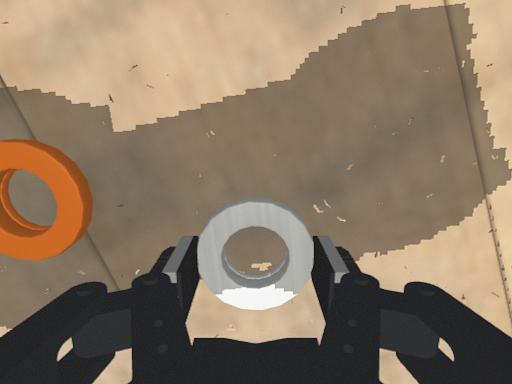

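The jaws have closed on the ring. I'll lift a little and check the hold.

Request:
{"method": "apply_moves", "body": {"series": [{"travel": [0,0,0],"turn": [0,0,0]},{"travel": [0,0,0],"turn": [0,0,0]},{"travel": [0,0,-5],"turn": [0,0,0]},{"travel": [0,0,-15],"turn": [0,0,0]},{"travel": [0,0,-30],"turn": [0,0,0]},{"travel": [0,0,-50],"turn": [0,0,0]},{"travel": [0,0,-70],"turn": [0,0,0]},{"travel": [0,0,-80],"turn": [0,0,0]},{"travel": [0,0,-80],"turn": [0,0,0]},{"travel": [0,0,-80],"turn": [0,0,0]}]}}

```text
clock: 5.05
ee_pos: [0.5567, -0.0461, 0.1092]
orientation: [-180.0, 0.0, 83.9]
ft_force: [-0.3, 0.3, -1.1]
gripper_width: 0.0515
```

```bash
python3 - <<'E'
from h import *
s=telemetry.observe();print(s["clock"],s["ee_pos"],s["gripper_width"],s["ft_force"])
im,m=grab("wrist","w5");im,m=grab("scene","s5")
c=im[150:330,200:440];cv2.imwrite("pics/s5c.png",cv2.resize(c,None,fx=3,fy=3,interpolation=cv2.INTER_CUBIC)[:,:,::-1])
E
```

```text
5.05 [ 0.55672718 -0.04608857  0.10924073] 0.05151567013965949 [-0.30476947  0.33707442 -1.14598695]
```

View pics/w5.png

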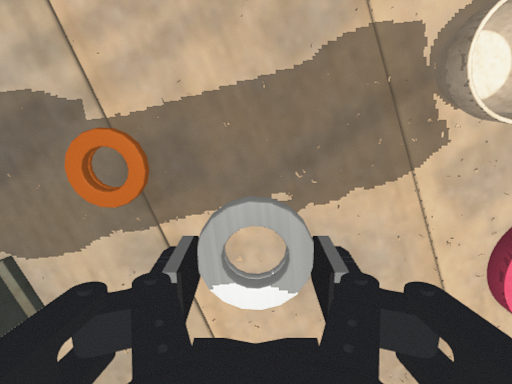

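View pics/s5c.png

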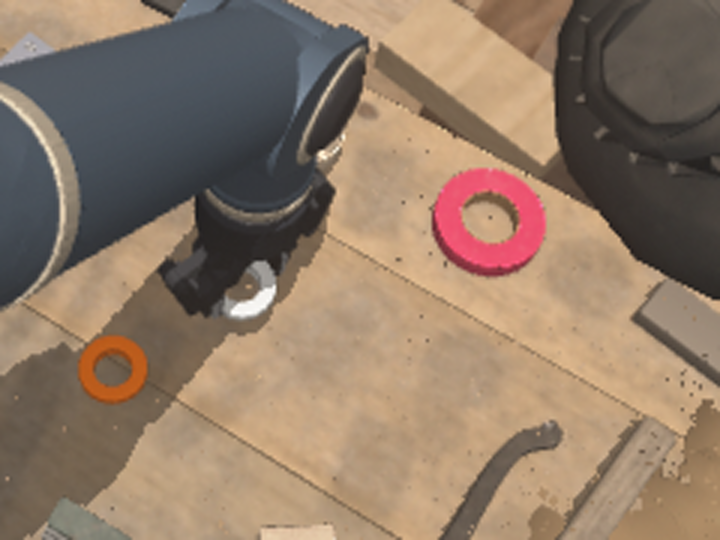

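The ring is held level (wrist px (256,254)). Next I'll go toward the box and stop short so that the recess shows above the ring in the wrist view.

```bash
python3 - <<'E'
from h import *
rel([.526,.10,.20],[180,0,90])
E
```

```text
-> [0.526 0.1   0.2  ] travel [142.  -45.8 -91.5] turn [-0.1   0.01 -6.08]
```

Request:
{"method": "apply_moves", "body": {"series": [{"travel": [20,-6,-30],"turn": [0,0,-1]},{"travel": [45,-14,-60],"turn": [0,0,-3]},{"travel": [75,-24,-90],"turn": [0,0,-5]},{"travel": [105,-34,-91],"turn": [0,0,-6]},{"travel": [130,-42,-91],"turn": [0,0,-6]},{"travel": [142,-46,-91],"turn": [0,0,-6]},{"travel": [142,-46,-91],"turn": [0,0,-6]},{"travel": [142,-46,-91],"turn": [0,0,-6]},{"travel": [142,-46,-91],"turn": [0,0,-6]}]}}

```text
clock: 6.05
ee_pos: [0.5266, 0.0982, 0.1997]
orientation: [-179.9, 0.1, 89.8]
ft_force: [-0.1, -0.6, -0.7]
gripper_width: 0.0515
```

```bash
python3 - <<'E'
from h import *
s=telemetry.observe();print(s["clock"],s["ee_pos"],s["orientation"],np.abs(s["joint_velocities"]).max())
im,m=grab("wrist","w6")
u=proj(m,[.526,.176,.05]);print(u)
x,y=map(int,u);x0,y0=max(0,x-70),max(0,y-70)
cv2.imwrite("pics/w6c.png",cv2.resize(im[y0:y0+140,x0:x0+140],(560,560),interpolation=cv2.INTER_CUBIC)[:,:,::-1]);print(x0,y0)
E
```

```text
6.05 [0.52664583 0.09815379 0.1996979 ] [-1.79948482e+02  5.97236297e-02  8.97568614e+01] 0.23176439549352154
[253.63300753  89.07314595]
183 19
```

View pics/w6.png

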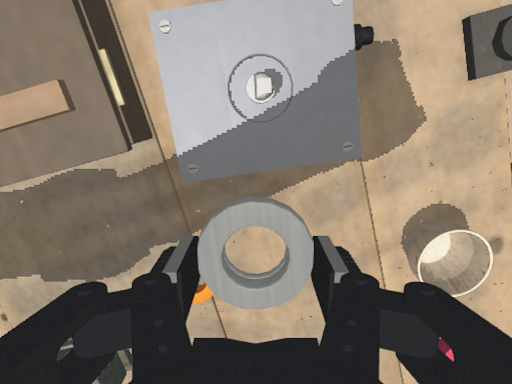

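View pics/w6c.png

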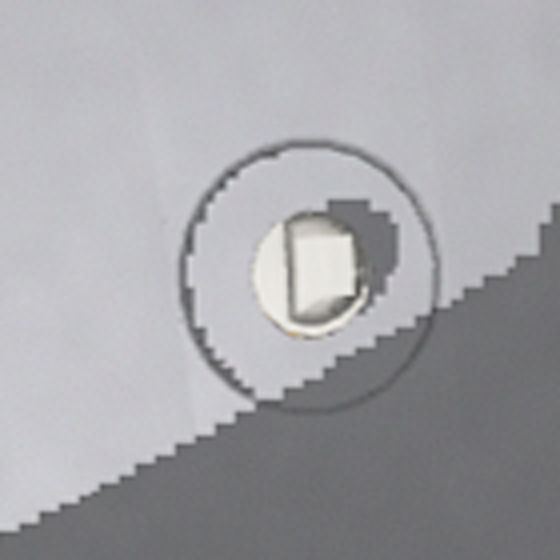

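```bash
python3 - <<'E'
from h import *
im,m=load("w6")
for e in [(180,275),(440,275),(310,138),(310,412),(310,275)]:
    print(pix2plane(m,183+e[0]/4-.4,19+e[1]/4-.4,.05).round(4))
P=[pix2plane(m,*p,.05) for p in [(165,27),(337,2),(348,146),(193,168)]]
print(np.round(P,4),np.mean(P,0))
for a,b in((0,1),(3,2)): d=P[b]-P[a];print(np.degrees(np.arctan2(d[1],d[0])),np.hypot(*d[:2]))
for a,b in((3,0),(2,1)): d=P[b]-P[a];print(np.degrees(np.arctan2(d[1],d[0]))-90,np.hypot(*d[:2]))
# ring in hand: outer top circle centre
f=im.astype(int); print("ring in hand", pix2plane(m,256,254,.1997-.0305+.015), "tcp .5266 .0982")
E
```

```text
[0.5057 0.1774 0.05  ]
[0.5564 0.1771 0.05  ]
[0.5311 0.202  0.05  ]
[0.531  0.1512 0.05  ]
[0.531  0.1773 0.05  ]
[[0.4602 0.2204 0.05  ]
 [0.5874 0.2363 0.05  ]
 [0.6027 0.1314 0.05  ]
 [0.4752 0.1138 0.05  ]] [0.5313815  0.17548987 0.05      ]
7.1490769419121385 0.12815856099368725
7.843152917595486 0.12866044441533533
8.026725897041374 0.10761058228101675
8.305617502523148 0.10606102141490667
ring in hand [0.52730218 0.09945682 0.1842    ] tcp .5266 .0982
```

Request:
{"method": "apply_moves", "body": {"series": [{"travel": [25,1,0],"turn": [0,0,0]},{"travel": [50,2,10],"turn": [0,0,0]},{"travel": [70,3,30],"turn": [0,0,0]},{"travel": [77,4,50],"turn": [0,0,0]},{"travel": [77,4,70],"turn": [0,0,0]},{"travel": [77,4,75],"turn": [0,0,0]},{"travel": [77,4,75],"turn": [0,0,0]},{"travel": [77,4,75],"turn": [0,0,0]}]}}

```text
clock: 6.9
ee_pos: [0.5313, 0.1766, 0.1261]
orientation: [179.9, -0.0, 89.8]
ft_force: [-0.2, 0.6, -0.7]
gripper_width: 0.0514
```

```bash
python3 - <<'E'
from h import *
s=telemetry.observe();print(s["clock"],s["ee_pos"],s["orientation"],np.abs(s["joint_velocities"]).max())
im,m=grab("wrist","w7")
cv2.imwrite("pics/w7c.png",cv2.resize(im[180:330,170:340],None,fx=4,fy=4,interpolation=cv2.INTER_CUBIC)[:,:,::-1])
for p in ([.531,.1768,.089],[.531,.1768,.05]): print(proj(m,p))
E
```

```text
6.9 [0.53125636 0.17664875 0.12608313] [ 1.79920882e+02 -1.18823760e-02  8.98411737e+01] 0.5826475913939656
[254.07053849 237.74006894]
[254.191167   213.63025913]
```

View pics/w7c.png

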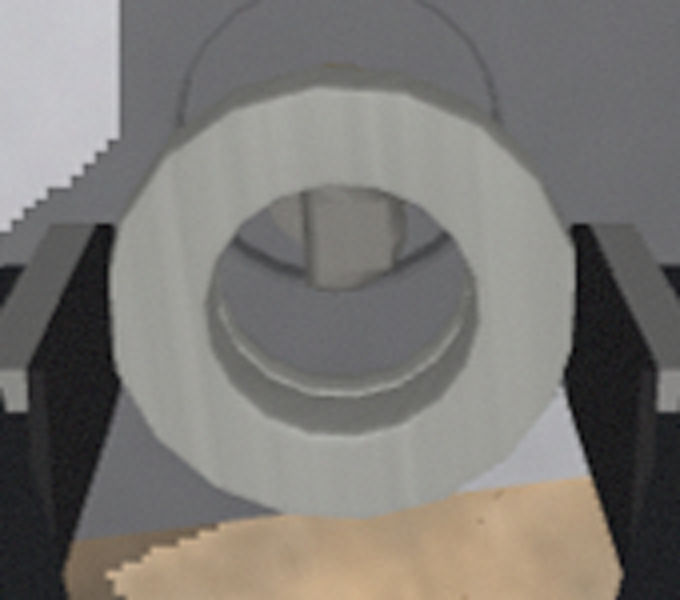

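```bash
python3 - <<'E'
from h import *
im,m=load("w7");z=.1261-.0155
for c in [(343,88),(343,518),(112,303),(574,303),(343,186),(343,434),(208,300),(478,300)]: print(c,pix2plane(m,170+c[0]/4-.4,180+c[1]/4-.4,z).round(4))
for c in [(180,115),(500,115),(340,115)]: print(pix2plane(m,170+c[0]/4-.4,180+c[1]/4-.4,.05).round(4))
E
```

```text
(343, 88) [0.5317 0.2023 0.1106]
(343, 518) [0.5315 0.15   0.1106]
(112, 303) [0.5059 0.1774 0.1106]
(574, 303) [0.5573 0.1772 0.1106]
(343, 186) [0.5317 0.1912 0.1106]
(343, 434) [0.5316 0.161  0.1106]
(208, 300) [0.5166 0.1778 0.1106]
(478, 300) [0.5466 0.1776 0.1106]
[0.5064 0.1804 0.05  ]
[0.5562 0.1802 0.05  ]
[0.5313 0.1803 0.05  ]
```

Ring centre (0.5316, 0.1762) and recess centre (0.5313, 0.177) agree within 1 mm. Lowering now.

Request:
{"method": "apply_moves", "body": {"series": [{"travel": [0.5,0,12],"turn": [0,0,0]},{"travel": [0.5,0,24],"turn": [0,0,0]},{"travel": [0.5,0,34],"turn": [0,0,0]},{"travel": [0.5,0,41],"turn": [0,0,0]},{"travel": [0.5,0,44],"turn": [0,0,0]},{"travel": [0.5,0,46],"turn": [0,0,0]},{"travel": [0.5,0,48],"turn": [0,0,0]},{"travel": [0.5,0,49],"turn": [0,0,0]},{"travel": [0.5,0,49],"turn": [0,0,0]}]}}

```text
clock: 7.85
ee_pos: [0.5305, 0.1776, 0.0764]
orientation: [180.0, 0.0, 89.9]
ft_force: [0.1, -0.2, -0.6]
gripper_width: 0.0517
```

```bash
python3 - <<'E'
from h import *
s=telemetry.observe();print(s["clock"],s["ee_pos"],s["ft_force"])
im,m=grab("wrist","w8")
cv2.imwrite("pics/w8c.png",cv2.resize(im[180:330,170:340],None,fx=4,fy=4,interpolation=cv2.INTER_CUBIC)[:,:,::-1])
E
```

```text
7.85 [0.53049844 0.17764463 0.07642401] [ 0.08152405 -0.21283673 -0.58186653]
```

View pics/w8c.png

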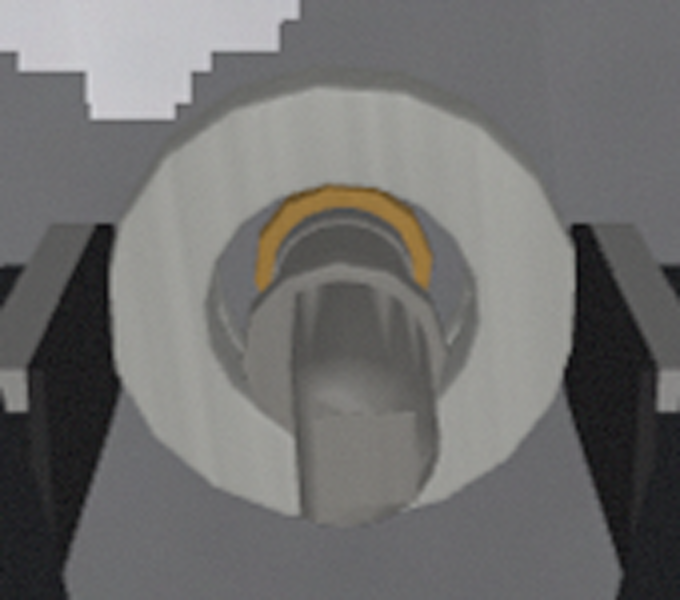

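There is no side force and the spigot is already in the recess. Pressing down the last millimetre, then releasing.

Request:
{"method": "apply_moves", "body": {"series": [{"travel": [0,0,1],"turn": [0,0,0]},{"travel": [0,0,1.5],"turn": [0,0,0]},{"travel": [0,0,1.5],"turn": [0,0,0]}]}}

```text
clock: 8.2
ee_pos: [0.5307, 0.1777, 0.0755]
orientation: [180.0, 0.0, 89.9]
ft_force: [-0.9, -1.1, 5.8]
gripper_width: 0.0516
```

Request:
{"method": "apply_moves", "body": {"series": [{"travel": [0,0,0],"turn": [0,0,0]},{"travel": [0,0,0],"turn": [0,0,0]},{"travel": [0,0,0],"turn": [0,0,0]},{"travel": [0,0,0],"turn": [0,0,0]},{"travel": [0,0,0],"turn": [0,0,0]},{"travel": [0,0,0],"turn": [0,0,0]},{"travel": [0,0,-30],"turn": [0,0,0]},{"travel": [0,0,-60],"turn": [0,0,0]},{"travel": [-25,0,-90],"turn": [0,0,0]},{"travel": [-50,0,-100],"turn": [0,0,0]},{"travel": [-50,0,-100],"turn": [0,0,0]},{"travel": [-50,0,-100],"turn": [0,0,0]}], "gripper": -1}}

```text
clock: 9.4
ee_pos: [0.5304, 0.1272, 0.1749]
orientation: [180.0, -0.0, 89.8]
ft_force: [0.4, 0.1, -0.0]
gripper_width: 0.0856
```

```bash
python3 - <<'E'
from h import *
s=telemetry.observe();print(s["clock"],s["ee_pos"],s["orientation"],s["ft_force"])
im,m=grab("wrist","w9")
u=proj(m,[.531,.177,.06]);print(u);x,y=map(int,u);x0,y0=x-60,max(0,y-60)
cv2.imwrite("pics/w9c.png",cv2.resize(im[y0:y0+120,x0:x0+120],(600,600),interpolation=cv2.INTER_CUBIC)[:,:,::-1]);print(x0,y0)
E
```

```text
9.4 [0.53036818 0.12723362 0.17489027] [ 1.79975937e+02 -3.14329674e-03  8.98360605e+01] [ 0.36380257  0.061949   -0.0320114 ]
[255.37304328 128.78078307]
195 68
```

View pics/w9c.png

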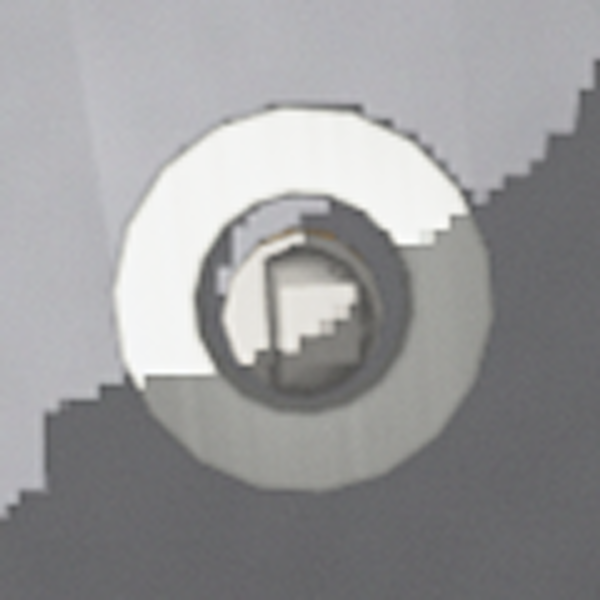

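The bezel lies flat around the spindle, with its outer edge from (112) to (492) in the crop, and contact came at the expected height. Now a numeric check of the seating and the flat's angle.

```bash
python3 - <<'E'
from h import *
im,m=load("w9");g=lambda x,y,z:pix2plane(m,195+x/5-.4,68+y/5-.4,z)
for z in (.06,.065): print(z,g(112,298,z),g(492,298,z),g(302,105,z),g(302,492,z))
print("hole",g(196,300,.06),g(412,300,.06),g(302,192,.06),g(302,412,.06))
print("should",g(222,313,.07),g(380,313,.07),g(301,313,.07))
for z in(.07,.089):
  a=g(268,262,z);b=g(276,383,z);d=b-a;n=np.degrees(np.arctan2(d[1],d[0]));print(z,a,b,n-90)
im,m=load("w6");a=pix2plane(m,183+287/4,19+222/4,.08);b=pix2plane(m,183+295/4,19+318/4,.08);d=b-a;print(np.degrees(np.arctan2(d[1],d[0]))-90)
s=telemetry.observe();rel([.43,.25,.20],[180,0,115],s);rel([.46,.345,.17],[180,0,128],s)
E
```

```text
0.06 [0.50416709 0.17818406 0.06      ] [0.55731989 0.17798879 0.06      ] [0.53083916 0.20378201 0.06      ] [0.53063998 0.15064275 0.06      ]
0.065 [0.50474002 0.17847238 0.065     ] [0.55675021 0.17828132 0.065     ] [0.53083874 0.20352007 0.065     ] [0.53064383 0.15152312 0.065     ]
hole [0.51591054 0.17786651 0.06      ] [0.54613319 0.17775547 0.06      ] [0.53079645 0.19238823 0.06      ] [0.53068317 0.16216551 0.06      ]
should [0.52000466 0.1767331  0.07      ] [0.54120467 0.17665518 0.07      ] [0.53060456 0.17669414 0.07      ]
0.07 [0.52623798 0.18338296 0.07      ] [0.52717638 0.16737209 0.07      ] -176.64573687697577
0.089 [0.52662904 0.18408405 0.089     ] [0.52748733 0.16943983 0.089     ] -176.64573687697566
-175.25123990353455
-> [0.43 0.25 0.2 ] travel [ 121.8 -100.1  -25.4] turn [-2.000e-02 -3.000e-02 -2.506e+01]
-> [0.46  0.345 0.17 ] travel [216.8 -70.2   4.6] turn [-2.000e-02 -3.000e-02 -3.806e+01]
```

Seating checks out: the hole measures 30.2 mm when cast at z = 60 mm, and the bezel is concentric. The spindle axis is (0.5307, 0.1768) and the flat's normal points to about 184°. Now to the knob.

Request:
{"method": "apply_moves", "body": {"series": [{"travel": [20,-6,0],"turn": [0,0,0]},{"travel": [55,-15,0],"turn": [0,0,0]},{"travel": [95,-26,0],"turn": [0,0,0]},{"travel": [135,-37,0],"turn": [0,0,0]},{"travel": [170,-48,0],"turn": [0,0,0]},{"travel": [195,-55,0],"turn": [0,0,0]},{"travel": [210,-59,0],"turn": [0,0,0]},{"travel": [215,-60,0],"turn": [0,0,0]},{"travel": [215,-60,0],"turn": [0,0,0]},{"travel": [215,-60,0],"turn": [0,0,0]}]}}

```text
clock: 10.45
ee_pos: [0.4714, 0.3412, 0.1744]
orientation: [-180.0, 0.1, 89.8]
ft_force: [-0.1, -0.8, 0.1]
gripper_width: 0.0857
```

```bash
python3 - <<'E'
from h import *
s=telemetry.observe();print(s["clock"],s["ee_pos"],s["orientation"],s["q"].round(0))
im,m=grab("wrist","w10");print(proj(m,[.472,.37,.036]))
E
```

```text
10.45 [0.47136349 0.34115823 0.17435244] [-1.79989633e+02  8.68993611e-02  8.98045270e+01] [-14.  27. -34. 104.  18.  54. -56.]
[255.46880869 153.66984241]
```

View pics/w10.png

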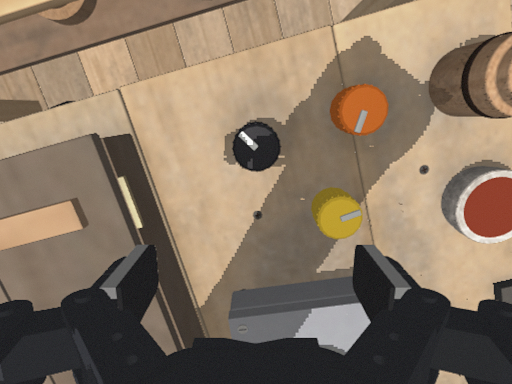

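The black knob is at (257,147) with its pointer toward the upper left (240,137). The orange knob at (360,110) and the yellow one at (338,213) stay untouched. Measuring the knob.

```bash
python3 - <<'E'
from h import *
im,m=load("w10");f=im.astype(int)
cv2.imwrite("pics/w10c.png",cv2.resize(im[107:187,217:297],(640,640),interpolation=cv2.INTER_CUBIC)[:,:,::-1])
mask=(f.max(2)<75);mask[:, :215]=0;mask[:,300:]=0;mask[:105]=0;mask[190:]=0
mk=cv2.morphologyEx(mask.astype(np.uint8),cv2.MORPH_CLOSE,np.ones((9,9)))
for e in edges(mk,(257,147),20)[:2]: print(e[:4],circ3(m,e[4],.036))
w=(f.min(2)>120)&(f.max(2)-f.min(2)<40);w[:, :235]=0;w[:,280:]=0;w[:125]=0;w[170:]=0
ys,xs=np.nonzero(w);print(len(xs),xs.min(),xs.max(),ys.min(),ys.max())
P=np.array([pix2plane(m,x,y,.038)[:2] for x,y in zip(xs,ys)]);c=P.mean(0);u,S,V=np.linalg.svd(P-c);print(c,V[0],S,np.degrees(np.arctan2(V[0][1],V[0][0])))
E
```

```text
(1759.0, np.False_, (255.9956817626953, 146.152587890625), (46.548946380615234, 48.250274658203125)) (array([0.47242963, 0.37553059]), np.float64(0.018471245641142303))
144 235 257 131 163
[0.46602624 0.38076712] [ 0.68928423 -0.72449103] [0.05813964 0.02633396] -46.42652371303024
```

View pics/w10c.png

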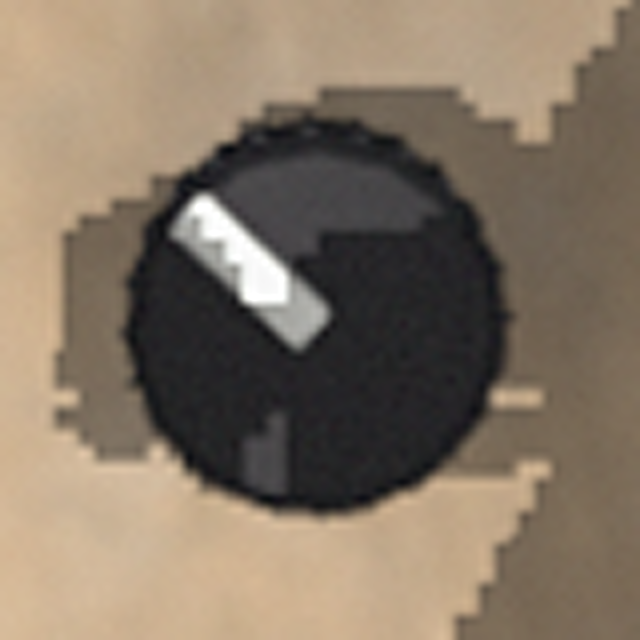

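```bash
python3 - <<'E'
from h import *
im,m=load("w10");print(pix2plane(m,256,148.1,.038),pix2plane(m,217+188/8-.4,107+213/8-.4,.038))
for c in [(130,325),(505,325),(318,125),(318,510)]: print(pix2plane(m,217+c[0]/8-.4,107+c[1]/8-.4,.036))
rel([.472,.3745,.032],[180,0,90])
E
```

```text
[0.4724295  0.37460876 0.038     ] [0.46026943 0.38604217 0.038     ]
[0.45433082 0.37512352 0.036     ]
[0.49098929 0.37496739 0.036     ]
[0.47277246 0.39414427 0.036     ]
[0.47264874 0.3566852  0.036     ]
-> [0.472  0.3745 0.032 ] travel [ 33.7   0.3 142.4] turn [ 0.    0.08 -0.22]
```

Request:
{"method": "apply_moves", "body": {"series": [{"travel": [10,0,30],"turn": [0,0,0]},{"travel": [20,1,60],"turn": [0,0,0]},{"travel": [30,1,85],"turn": [0,0,0]},{"travel": [33,1,105],"turn": [0,0,0]},{"travel": [33,1,122],"turn": [0,0,0]},{"travel": [33,1,135],"turn": [0,0,0]},{"travel": [33,1,142],"turn": [0,0,0]},{"travel": [33,1,142],"turn": [0,0,0]},{"travel": [33,1,142],"turn": [0,0,0]}]}}

```text
clock: 11.4
ee_pos: [0.4722, 0.3758, 0.0334]
orientation: [179.9, -0.0, 89.9]
ft_force: [-0.2, 0.8, -0.1]
gripper_width: 0.0856
```

```bash
python3 - <<'E'
from h import *
s=telemetry.observe();print(s["clock"],s["ee_pos"],s["orientation"])
im,m=grab("wrist","w11")
E
```

```text
11.4 [0.47220412 0.37582577 0.03343651] [ 1.79943192e+02 -3.40430881e-02  8.98953146e+01]
```

View pics/w11.png

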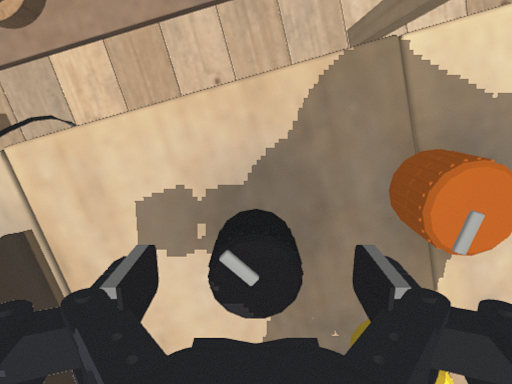

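The knob sits centred between the jaws, with top centre near (256,281). Closing on it.

Request:
{"method": "apply_moves", "body": {"series": [{"travel": [0,0,0],"turn": [0,0,0]},{"travel": [0,0,0],"turn": [0,0,0]},{"travel": [0,0,0],"turn": [0,0,0]},{"travel": [0,0,0],"turn": [0,0,0]},{"travel": [0,0,0],"turn": [0,0,0]},{"travel": [0,0,0],"turn": [0,0,0]},{"travel": [0,0,0],"turn": [0,0,0]},{"travel": [0,0,0],"turn": [0,0,0]},{"travel": [0,0,0],"turn": [0,0,0]},{"travel": [0,0,0],"turn": [0,0,0]}], "gripper": 1, "grip_force": 60}}

```text
clock: 12.45
ee_pos: [0.4719, 0.3759, 0.0335]
orientation: [180.0, -0.0, 89.9]
ft_force: [-0.4, -2.1, 5.8]
gripper_width: 0.0359
```

Request:
{"method": "apply_moves", "body": {"series": [{"travel": [0,0,-10],"turn": [0,0,0]},{"travel": [0,0,-30],"turn": [0,0,0]},{"travel": [0,0,-60],"turn": [0,0,0]},{"travel": [0,0,-90],"turn": [0,0,0]},{"travel": [0,0,-110],"turn": [0,0,0]},{"travel": [0,0,-120],"turn": [0,0,0]},{"travel": [0,0,-120],"turn": [0,0,0]},{"travel": [0,0,-120],"turn": [0,0,0]}]}}

```text
clock: 13.25
ee_pos: [0.4714, 0.3751, 0.1519]
orientation: [-179.9, 0.1, 89.9]
ft_force: [-0.4, -0.4, -0.8]
gripper_width: 0.0361
```

```bash
python3 - <<'E'
from h import *
s=telemetry.observe();print(s["clock"],s["ee_pos"],s["orientation"],s["gripper_width"])
im,m=grab("wrist","w12")
cv2.imwrite("pics/w12c.png",cv2.resize(im[200:340,180:330],None,fx=4,fy=4,interpolation=cv2.INTER_CUBIC)[:,:,::-1])
E
```

```text
13.25 [0.47140054 0.37511373 0.15194356] [-1.79945761e+02  6.44219448e-02  8.99056348e+01] 0.03605794918716585
```

View pics/w12c.png

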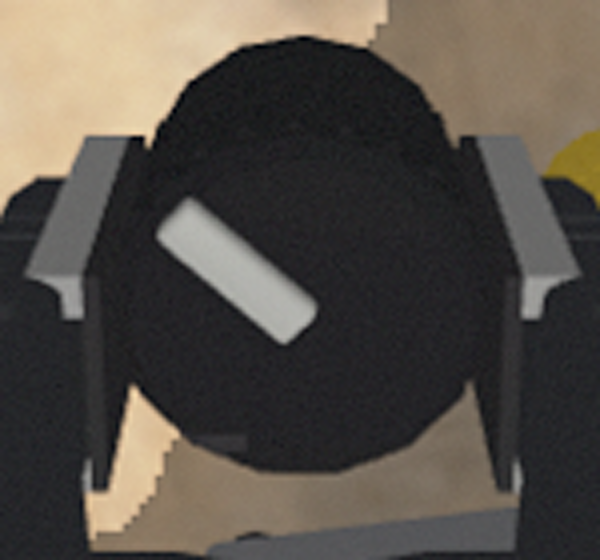

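```bash
python3 - <<'E'
from h import *
im,m=load("w12");z=.1519+.0045
g=lambda x,y:pix2plane(m,180+x/4-.4,200+y/4-.4,z)
# bar corners: outer-top (190,197), outer-low (157,235), inner-right (318,308), inner-low (284,346)
A,B,C,D=g(190,197),g(157,235),g(318,308),g(284,346)
for p,q in((C,A),(D,B)): d=p-q;d=q-p;print(np.degrees(np.arctan2(d[1],d[0])),np.hypot(*d[:2]))
s=telemetry.observe();c=(C+D)/2;print("axis",c,"tcp",s["ee_pos"])
R0=R.from_euler('xyz',s["orientation"],degrees=True);print(R0.inv().apply(c-s["ee_pos"]))
E
```

```text
136.02795934420777 0.01674359101921495
135.37163613655719 0.016827837665955858
axis [0.47150912 0.37435247 0.1564    ] tcp [0.47117851 0.3749785  0.15147045]
[-0.00063377  0.00032295 -0.00492907]
```

The pointer sits at tool yaw + 45.8°, so tool yaw 138° puts it at 184°. Moving over the spindle with that turn.

Request:
{"method": "apply_moves", "body": {"series": [{"travel": [-15,5,0],"turn": [0,0,-4]},{"travel": [-40,12,0],"turn": [0,0,-10]},{"travel": [-70,21,0],"turn": [0,0,-17]},{"travel": [-100,30,0],"turn": [0,0,-24]},{"travel": [-130,39,0],"turn": [0,0,-31]},{"travel": [-160,48,0],"turn": [0,0,-38]},{"travel": [-182,55,0],"turn": [0,0,-44]},{"travel": [-195,59,0],"turn": [0,0,-48]},{"travel": [-198,59.5,0],"turn": [0,0,-48.3]},{"travel": [-198,59.5,0],"turn": [0,0,-48.3]},{"travel": [-198,59.5,0],"turn": [0,0,-48.3]}]}}

```text
clock: 14.4
ee_pos: [0.5303, 0.1788, 0.1525]
orientation: [-180.0, -0.1, 138.3]
ft_force: [-0.1, -0.3, 0.7]
gripper_width: 0.0359
```

```bash
python3 - <<'E'
from h import *
s=telemetry.observe();print(s["clock"],s["ee_pos"],s["orientation"],s["q"].round(0),s["gripper_width"])
im,m=grab("wrist","w13");grab("scene","s13")
c=load("s13")[0][140:260,140:300];cv2.imwrite("pics/s13c.png",cv2.resize(c,None,fx=4,fy=4,interpolation=cv2.INTER_CUBIC)[:,:,::-1])
rel([.5307,.1768,.1385],[180,0,138.2],s)
E
```

```text
14.4 [0.53029166 0.17882855 0.15249784] [-1.79999976e+02 -5.43661358e-02  1.38256616e+02] [ 11.  30. -45. 108.  26.  53.   2.] 0.03592412259734048
-> [0.5307 0.1768 0.1385] travel [-1.7 -1.2 14. ] turn [-0.   -0.05  0.06]
```

View pics/w13.png

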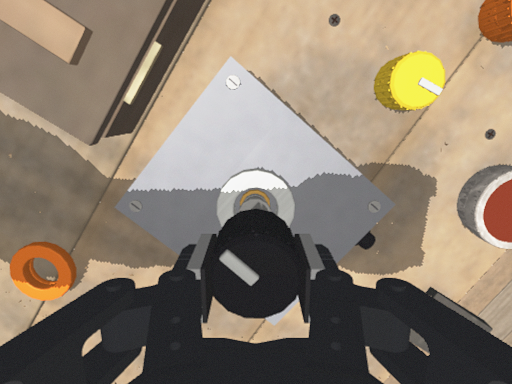

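View pics/s13c.png

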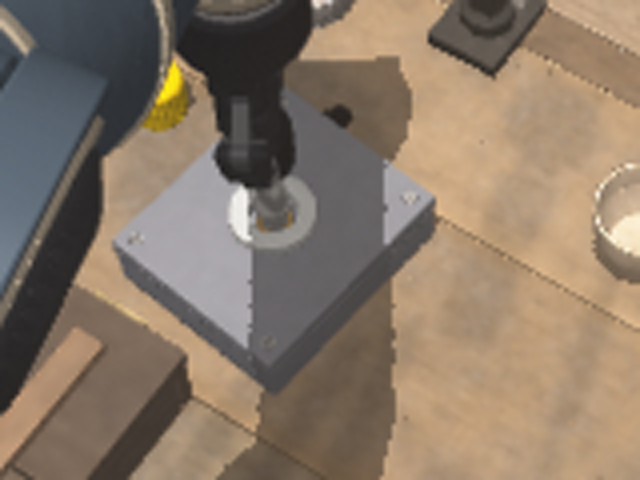

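```bash
python3 - <<'E'
from h import *
im,m=load("w13")
cv2.imwrite("pics/w13c.png",cv2.resize(im[155:225,200:310],None,fx=7,fy=7,interpolation=cv2.INTER_CUBIC)[:,:,::-1])
E
```

```text
(no output)
```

View pics/w13c.png

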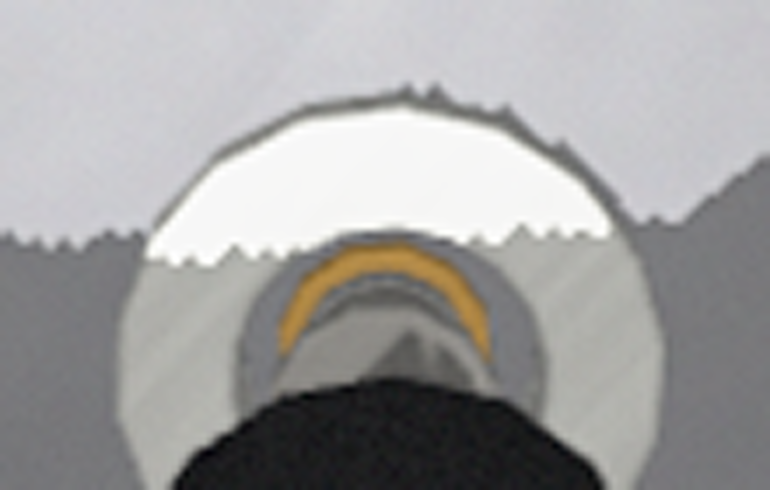

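```bash
python3 - <<'E'
from h import *
im,m=load("w13");g=lambda x,y,z:pix2plane(m,200+x/7-.43,155+y/7-.43,z)
t=np.radians(138.26);ax=np.array([np.cos(t),np.sin(t),0]);ay=np.array([np.sin(t),-np.cos(t),0])
s=np.array([.53029,.17883,0])
for n,p in (("bez top",g(390,108,.06)),("hole top",g(390,230,.06)),("bez L",g(117,360,.06)),("bez R",g(662,360,.06)),("hole L",g(237,370,.06)),("hole R",g(546,370,.06)),("shoulder top",g(382,305,.07))):
    print(n,((p-s)@ax*1e3).round(1),((p-s)@ay*1e3).round(1))
# knob axis in hand
kz=.1525+.0045
print((pix2plane(m,256,281,kz)-s)@ax)
E
python3 - <<'E'
import cv2
im=cv2.imread('pics/w13.png');cv2.imwrite('pics/w13d.png',cv2.resize(im[200:340,180:330],None,fx=4,fy=4,interpolation=cv2.INTER_CUBIC))
E
```

```text
bez top 25.1 -0.9
hole top 13.3 -0.9
bez L 0.5 -27.2
bez R 0.4 25.3
hole L -0.5 -15.6
hole R -0.6 14.1
shoulder top 8.7 -1.6
-0.00029775718173619885
```

View pics/w13d.png

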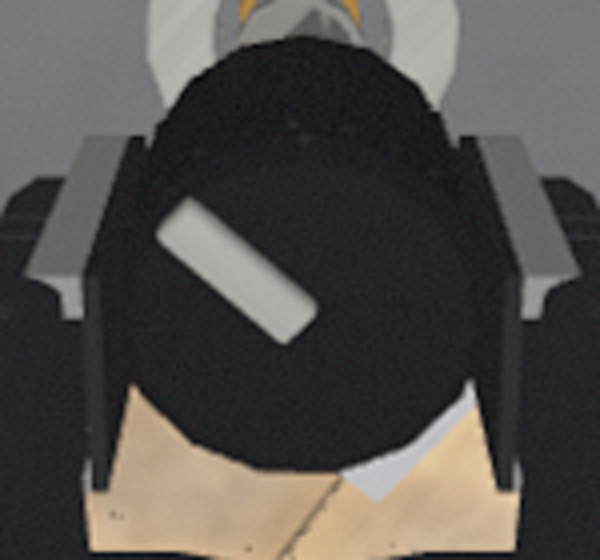

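The spindle is at tool offset (-1.9, -1.0) mm and the knob axis at (-0.5, +0.3), so I shift by (-1.4, -1.2) and lower in guarded steps.

Request:
{"method": "apply_moves", "body": {"series": [{"travel": [-1,-1,8],"turn": [0,0,0]},{"travel": [-1.4,-1.2,16],"turn": [0,0,0]},{"travel": [-1.4,-1.2,23],"turn": [0,0,0]},{"travel": [-1.4,-1.2,28],"turn": [0,0,0]},{"travel": [-1.4,-1.2,31],"turn": [0,0,0]},{"travel": [-1.4,-1.2,34],"turn": [0,0,0]},{"travel": [-1.4,-1.2,36],"turn": [0,0,0]},{"travel": [-1.4,-1.2,36],"turn": [0,0,0]}]}}

```text
clock: 15.3
ee_pos: [0.5312, 0.1761, 0.1167]
orientation: [180.0, -0.0, 138.2]
ft_force: [1.1, 0.3, -0.5]
gripper_width: 0.0361
```

```bash
python3 - <<'E'
from h import *
s=telemetry.observe();print(s["clock"],s["ee_pos"],s["orientation"],s["ft_force"],s["ft_torque"],s["gripper_width"])
E
```

```text
15.3 [0.53120349 0.17605198 0.11671175] [ 1.79978967e+02 -9.89013031e-03  1.38225307e+02] [ 1.13961375  0.28367239 -0.51430155] [0.13000091 0.08357382 0.00479946] 0.03607282399581858
```

The bore is about 6 mm onto the D-shaft, past the taper, with no axial force. Continuing to the shoulder.

Request:
{"method": "apply_moves", "body": {"series": [{"travel": [0,0,3],"turn": [0,0,0]},{"travel": [0,0,6],"turn": [0,0,0]},{"travel": [0,0,9],"turn": [0,0,0]},{"travel": [0,0,12],"turn": [0,0,0]},{"travel": [0,0,14],"turn": [0,0,0]},{"travel": [0,0,15],"turn": [0,0,0]},{"travel": [0,0,15],"turn": [0,0,0]}]}}

```text
clock: 16.0
ee_pos: [0.5312, 0.176, 0.1021]
orientation: [180.0, 0.0, 138.2]
ft_force: [-1.8, 1.5, 3.1]
gripper_width: 0.0362
```

```bash
python3 - <<'E'
from h import *
s=telemetry.observe();print(s["clock"],s["ee_pos"],s["orientation"],s["ft_force"],s["ft_torque"],s["gripper_width"])
E
```

```text
16.0 [0.5312028  0.17604559 0.10205898] [1.79988584e+02 7.06489976e-03 1.38224784e+02] [-1.77779538  1.52489022  3.12879535] [0.21648226 0.26732405 0.03934105] 0.036178845244739695
```

Request:
{"method": "apply_moves", "body": {"series": [{"travel": [0,0,1],"turn": [0,0,0]},{"travel": [0,0,2],"turn": [0,0,0]},{"travel": [0,0,3],"turn": [0,0,0]},{"travel": [0,0,4],"turn": [0,0,0]},{"travel": [0,0,4],"turn": [0,0,0]}]}}

```text
clock: 16.5
ee_pos: [0.5313, 0.1761, 0.0983]
orientation: [180.0, 0.0, 138.2]
ft_force: [-2.4, 0.7, 7.1]
gripper_width: 0.0358
```

Request:
{"method": "apply_moves", "body": {"series": [{"travel": [0,0,0.7],"turn": [0,0,0]},{"travel": [0,0,1],"turn": [0,0,0]},{"travel": [0,0,1],"turn": [0,0,0]}]}}

```text
clock: 16.8
ee_pos: [0.5313, 0.176, 0.0975]
orientation: [180.0, 0.0, 138.2]
ft_force: [-1.8, -0.3, 9.2]
gripper_width: 0.036
```

Request:
{"method": "apply_moves", "body": {"series": [{"travel": [0,0,0.7],"turn": [0,0,0]},{"travel": [0,0,1],"turn": [0,0,0]},{"travel": [0,0,1],"turn": [0,0,0]}]}}

```text
clock: 17.1
ee_pos: [0.5314, 0.176, 0.0972]
orientation: [180.0, 0.1, 138.2]
ft_force: [-3.3, -0.3, 12.5]
gripper_width: 0.0357
```

Request:
{"method": "apply_moves", "body": {"series": [{"travel": [0,0,0.5],"turn": [0,0,0]},{"travel": [0,0,1],"turn": [0,0,0]},{"travel": [0,0,1],"turn": [0,0,0]},{"travel": [0,0,1],"turn": [0,0,0]}]}}

```text
clock: 17.5
ee_pos: [0.5315, 0.176, 0.097]
orientation: [-180.0, 0.1, 138.2]
ft_force: [-5.7, -2.1, 19.6]
gripper_width: 0.0358
```

```bash
python3 - <<'E'
from h import *
im,m=grab("wrist","w14");grab("scene","s14")
s=telemetry.observe();print(s["clock"],s["ee_pos"],s["orientation"],s["ft_force"],s["gripper_width"])
cv2.imwrite("pics/w14c.png",cv2.resize(im[180:340,160:350],None,fx=4,fy=3.7,interpolation=cv2.INTER_CUBIC)[:,:,::-1])
c=load("s14")[0][140:260,140:300];cv2.imwrite("pics/s14c.png",cv2.resize(c,None,fx=4,fy=4,interpolation=cv2.INTER_CUBIC)[:,:,::-1])
E
```

```text
17.6 [0.53154656 0.17597022 0.09702024] [-1.79993995e+02  1.23145200e-01  1.38217923e+02] [-6.17091928 -1.47203881 19.1112886 ] 0.03576365745767528
```

View pics/w14c.png

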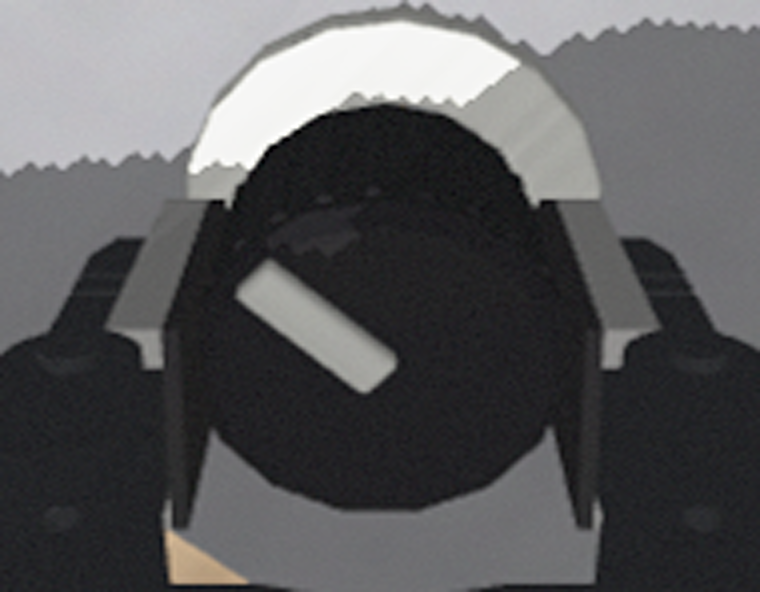

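View pics/s14c.png

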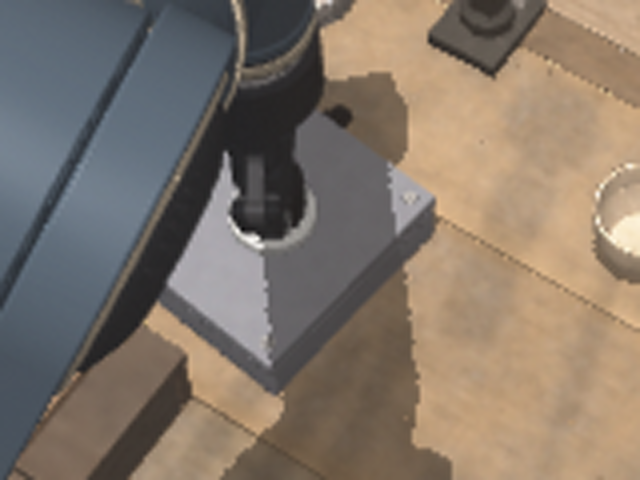

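The push has hit a hard stop: z has stalled at 0.097, 6 mm below shoulder contact, while force rose to about 19 N against the 10 N needed. The knob has not slipped in the jaws and the bezel is still flat. Handing in.

```bash
python3 - <<'E'
from cell import bot
bot.hand_in()
E
```

```text
the job is handed in; nothing more can be done
```

I seated the bezel in the recess and let go of it. Then I gripped the black knob, turned it about 48° to match the spindle's flat, pushed it fully on, and kept pressing. The job was handed in at about 17.6 s with the robot still gripping and pressing.

- **Bezel:** it made contact at the expected seated height. After release it measured level and concentric, with its 30 mm hole reading 30.2 mm when cast onto the seated height.
- **Knob:** it slid onto the D-shaft with no axial force past the taper and touched the shoulder close to the expected height. A further push of about 6 mm ended on a hard stop at 19 N, where 10 N is enough to hold the spindle in. A before-and-after comparison showed no slip in the jaws.
- **Disagreements:** the jaw openings read about 2 mm less than the parts' diameters, both for the bezel (51.6 mm against 54 mm) and the knob (36 mm against 38 mm). A sideways force of about 6 N remained while pressing.
- **Not measured:** the spindle and dial positions could not be read directly, so "fully in" rests on the height and force readings.

I moved nothing else: the cup, tin, offcut and look-alikes were left alone.

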